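Load a wax block on its pallet, then seat the pallet in the mill nest

TASK

Get the green carving wax ready for milling: first, away from the nest, set the wax block down flat between the dowel pins of the pallet it fits (the larger of the two dog-bone pallets). Then lift the loaded pallet with the block on it as one unit, seat it flat between the pins of the dark nest plate on the bench, and let go. Leave the small pallet alone.

Things in the scene. Friction and masses are not known exactly. Their poses are not given: they have to be found in the camera images.
- wax_block: Green carving-wax block, 50 (x) x 90 (y) x 24 (z) mm, about 0.11 kg, lying flat; one corner is carved away a little. Origin: centre of its underside. It can be gripped across its 50 mm width, and may lie either way round on the pallet.
- pallet: The larger, aluminium dog-bone pallet, 0.3 kg. Slab 76 (x) x 120 (y) x 20 (z) mm; its waist, y -28 to 28 mm, is 56 mm wide in x: grip its sides there from above, block on or not. Origin: centre of underside. On the top face (z = 20 mm) 8 upright dowels, 8 mm thick, 14 mm high, tapered tops, at (+-33, +-36), (+-12, +-53) mm. They enclose a 58 x 98 mm place for the block, y axes parallel.
- small_pallet: The smaller dog-bone pallet, a bystander of the same make: slab 50 x 84 x 20 mm with a 36 mm waist and 6 mm dowels; its place is too small for the block. Origin: centre of its underside.
- nest: Dark steel plate 120 (x) x 160 (y) x 12 (z) mm fixed to the bench. Origin: centre of underside. On its top face (z = 12 mm) 8 upright dowels, 10 mm thick, 16 mm high, tapered tops, at (+-47, +-45), (+-16, +-69) mm. They enclose an 84 x 128 mm place for the larger pallet, y axes parallel, either way round; beside the pallet's waist is room for fingers. Low screw heads in the corners.

How it is judged:
On the way, in this order (a step that is already met when the one before it is completed fails the run):
1. the wax block lies flat between the pallet's pins while the pallet is still on the bench away from the nest, the block let go (x of wax_block in the frame of pallet between -0.01 and 0.01 m and y of wax_block in the frame of pallet between -0.01 and 0.01 m and z of wax_block in the frame of pallet between 0.016 and 0.024 m and angle between the y axis of wax_block and the y axis of pallet, either way round below 0.18 rad and horizontal distance between pallet and nest above 0.1 m and height (world z) of pallet below 0.01 m and contact force between the fingers and wax_block below 0.2 N), for 0.2 s.
2. the pallet is lifted clear of the bench with the block still in place on it (x of wax_block in the frame of pallet between -0.01 and 0.01 m and y of wax_block in the frame of pallet between -0.01 and 0.01 m and z of wax_block in the frame of pallet between 0.016 and 0.024 m and angle between the y axis of wax_block and the y axis of pallet, either way round below 0.18 rad and height (world z) of pallet above 0.03 m and horizontal distance between pallet and nest above 0.05 m), for 0.1 s.
At the end, for the whole second after the job is handed in: The pallet sits flat between the nest's pins (centred within 10 mm each way, aligned within 10 degrees, underside within 4 mm of the nest's top face), the wax block lies flat between the pallet's pins (within the same tolerances of the pallet's top face), both level within 5 degrees and at rest (x of wax_block in the frame of pallet between -0.01 and 0.01 m and y of wax_block in the frame of pallet between -0.01 and 0.01 m and z of wax_block in the frame of pallet between 0.016 and 0.024 m and angle between the y axis of wax_block and the y axis of pallet, either way round below 0.18 rad and x of pallet in the frame of nest between -0.01 and 0.01 m and y of pallet in the frame of nest between -0.01 and 0.01 m and z of pallet in the frame of nest between 0.008 and 0.016 m and angle between the y axis of pallet and the y axis of nest, either way round below 0.18 rad and angle between each of pallet, wax_block's own z axis and vertical below 0.09 rad and linear speed of each of pallet, wax_block below 0.02 m/s); the robot touches nothing.
It fails at once if the small pallet is moved more than 30 mm (distance of small_pallet from where it was at the start of the episode above 0.03 m).
It also fails if it takes over 64 s, if anything falls off the work surface, if the arm or the gripper's body presses on something with over 40 N, if the wrist force passes 120 N, or if a joint passes its speed limit or range.

ROBOT

A 6-joint arm with a two-finger parallel gripper is mounted at the origin on a cart in front of the work surface, level with it; the furniture and walls round the work are solid. World frame = base frame: x ahead of the robot, y to its left, z up, the work surface at z = 0. Lengths are in m, angles in rad, forces in N, time in s.
With the tool pointing down it reaches from about 0.325 to 0.875 m from the base axis. Payload 4.4 kg.
Tool frame: the origin (TCP) lies at the very end of the fingers, on their centre line; the grasp point (between the pads) lies 19 mm behind it; x points along the fingers, z is the direction in which the jaws open and shut, and the axes are right-handed (so a half turn about x gives the same grasp; the last joint's range is limited). The gripper opens to 85 mm and grips with 20 to 120 N. Pads are 22 mm wide; open, the fingers measure 114 mm over their backs; the gripper's body (76 mm by 85 mm) begins 54 mm behind the grasp point. The pads swing forward as they close: fully open they stand 13 mm farther back than shut.
Start: joints at [1.002, 0.207, 1.542, -0, 1.393, -0.15], TCP at [0.233, 0.526, 0.231] pointing down, gripper open.
Joint ranges: [-2.73, 2.73], [-0.86, 2.22], [0.23, 2.46], [-1.11, 4.25], [0.08, 2.63], [-2.82, 2.82]. Speed limits (rad/s): [2.79, 2.79, 3.14, 3.14, 3.14, 3.14].

INTERFACE

Orientations are given as a unit quaternion [w, x, y, z].
In Python, from bench import env, eyes gives the robot as it stands.
- The arm moves only by the shell command python3 -m inch 'ROWS' [FORCE]. ROWS is a JSON object of lists of equal length, an entry for each row: "gripper": the opening, from -1 (shut) to 1 (fully open); "xyz": the shift along the world's x, y, z in units of 25 mm (1.0 is 25 mm), a list of three; "dr": the turn, a rotation vector about the world's x, y, z in degrees, a list of three. A call has exactly 8 rows; each row shifts and turns the commanded pose from where the row before left it; what a row does not reach is not made up. A row lasts 1/8 s, in which the tool goes at most 62.5 mm and 10.7 degrees, less where a joint would pass 70% of its speed; a pose out of reach is approached as far as the arm can. A call is refused whole if a number of a shift passes 1 or a number of a turn 10.7, either way. A call with a gripper value outside its range is refused whole. The fingers move at their own pace and stop on an object; FORCE is the grip in N (left out, the last holds). Time passes only in rows, so rows that do not move let the fingers close, or fill a call up. It gives the time, the measured TCP pose, the force and the opening at its end, in the units of the state.
- env.read_state(): the state, without advancing time (a new reading comes with each control period).
- eyes.capture(name): name is "scene" or "top"; returns a dict with "image" (384x512x3 uint8, red, green, blue), "vfov" (degrees; the focal length in pixels is half the picture's height over the tangent of half this angle, whatever the lens; pixels are square), "cx", "cy" (the principal point, pixels), "k1" (the pictures are not rectified: a ray, as slopes to the right and down, at radius r is drawn at 1 + k1 r^2 times it, then the intrinsics apply), "R" (3x3) and "t" (3): a world point X has camera coordinates R X + t. Camera axes: x right, y down, z forward; pixel columns grow to the right and rows downward; lengths in m; the calibration is good to about 2 mm. A picture is of the moment at which its call begins. There is no depth.
- env.close_job(): hands the job in, once; it reports no verdict.
The state is a dict: "time_s": time; "q": joint angles; "qd": joint speeds; "joint_torque": joint torques, N m; "tool_pos": TCP position; "eef_rot": TCP orientation; "force": force on the tool from outside, world axes, zero at the start; "torque": the same for the moment, N m; "width": finger opening in m.
Only numpy, scipy, OpenCV 4.12 (cv2) and the standard library are available. Lean on these libraries where they do the work, as an engineer would, in place of code of your own. Each camera call takes 0.05 s, during which the arm holds its last target.

## Working session

There is one attempt and no reset: what is moved stays moved. The work goes in short steps, Python scripts to look and compute and a shell command to move; the robot and the scene stay as the last step left them, time stands still between calls to the robot, and variables do not carry over. Pictures are saved under pics/ and viewed, and the job is handed in when it is done.

```bash
ls; mkdir -p pics; cat > h.py <<'E'
import numpy as np, cv2
from bench import env, eyes
def cap(n,save=None):
    d=eyes.capture(n)
    if save: cv2.imwrite('pics/'+save,d['image'][:,:,::-1])
    return d
def intr(d):
    f=d['image'].shape[0]/2/np.tan(np.radians(d['vfov'])/2)
    return np.array([[f,0,d['cx']],[0,f,d['cy']],[0,0,1.]]),np.array([d['k1'],0,0,0.])
def ray(d,px):
    K,D=intr(d)
    u=cv2.undistortPoints(np.array(px,float).reshape(-1,1,2),K,D).reshape(-1,2)
    R=np.array(d['R']);t=np.array(d['t'])
    v=np.c_[u,np.ones(len(u))]@R
    return -R.T@t,v/np.linalg.norm(v,axis=1,keepdims=True)
def plane(d,px,z):
    o,v=ray(d,px)
    return o+v*((z-o[2])/v[:,2])[:,None]
def proj(d,X):
    K,D=intr(d)
    return cv2.projectPoints(np.array(X,float).reshape(-1,1,3),cv2.Rodrigues(np.array(d['R'],float))[0],np.array(d['t'],float),K,D)[0].reshape(-1,2)
def tri(d1,p1,d2,p2):
    o1,v1=ray(d1,p1);o2,v2=ray(d2,p2);out=[]
    for a,b in zip(v1,v2):
        s=np.linalg.lstsq(np.c_[a,-b],o2-o1,rcond=None)[0]
        A=o1+s[0]*a;B=o2+s[1]*b
        out.append(np.r_[(A+B)/2,np.linalg.norm(A-B)])
    return np.array(out)
E
python3 - <<'E'
from h import *
for n in('scene','top'):
    d=cap(n,n+'0.png'); print(n,d['vfov'],d['cx'],d['cy'],d['k1'],-np.array(d['R']).T@d['t'],np.array(d['R'])[2])
s=env.read_state(); print(s)
E
```

```text
pics
scene 48.68393850538847 251.63052974155545 188.38540227727455 -0.10096719243652706 [ 0.18690892 -0.59119982  0.64368454] [ 0.31218934  0.7180747  -0.62201812]
top 42.98361138324134 251.5859159218751 185.12762219655468 -0.1942257745544924 [0.33216204 0.14158607 1.13407299] [ 0.17863432 -0.02933536 -0.98347812]
{'time_s': 0.1, 'q': array([ 1.00251409e+00,  2.07379097e-01,  1.54286928e+00,  1.91038080e-05,
        1.39349625e+00, -1.50504928e-01]), 'qd': array([-1.57353696e-03, -2.04650149e-03, -2.74651562e-03,  1.03923407e-03,
        1.21139556e-03, -3.21646933e-05]), 'joint_torque': array([-6.64807103e-04, -3.84092546e+01, -2.92549646e+01, -1.91123395e-04,
        4.86576508e-03,  2.44781381e-05]), 'tool_pos': array([0.23291614, 0.52493817, 0.23018912]), 'eef_rot': array([ 0.59212214, -0.3857517 ,  0.5935133 ,  0.38513499]), 'force': array([0.63191906, 1.01212873, 0.49268939]), 'torque': array([-0.03547238, -0.01505263,  0.00289598]), 'width': 0.08551165722192172}
```

View pics/scene0.png

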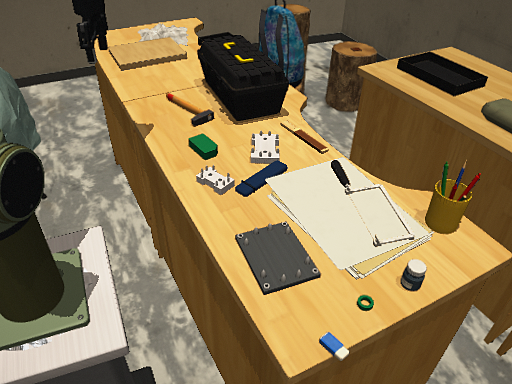

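View pics/top0.png

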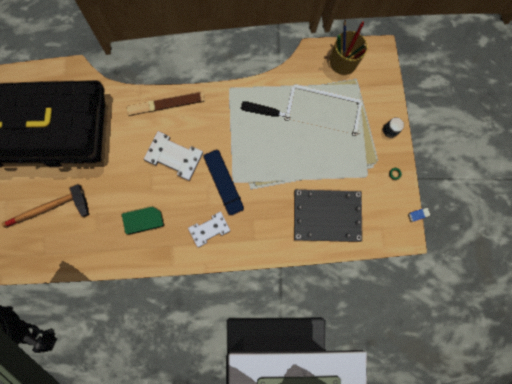

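The block is at about (143,220) in the top view, the large pallet at (174,156), the small one at (209,229) and the nest at (328,215). A navy tool at (223,182) lies beside the large pallet. I'll zoom in for the measurements.

```bash
python3 - <<'E'
from h import *
a=cv2.imread('pics/top0.png');b=cv2.imread('pics/scene0.png')
def z(im,x0,y0,x1,y1,k,n): cv2.imwrite('pics/'+n,cv2.resize(im[y0:y1,x0:x1],None,fx=k,fy=k,interpolation=cv2.INTER_CUBIC))
z(a,110,120,250,220+30,5,'z_top.png'); z(b,180,120,300,210,6,'z_sc.png')
z(a,285,180,375,250,6,'z_topn.png'); z(b,225,215,330,300,6,'z_scn.png')
E
```

```text
(no output)
```

View pics/z_top.png

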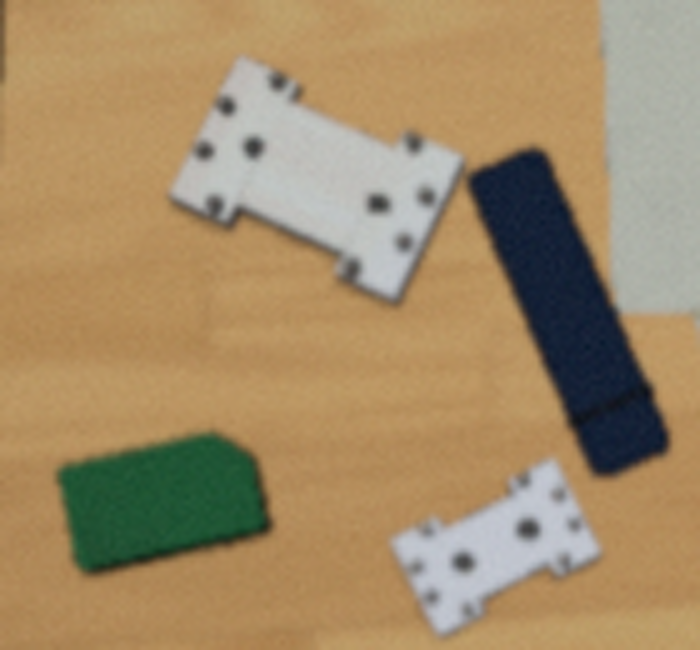

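View pics/z_sc.png

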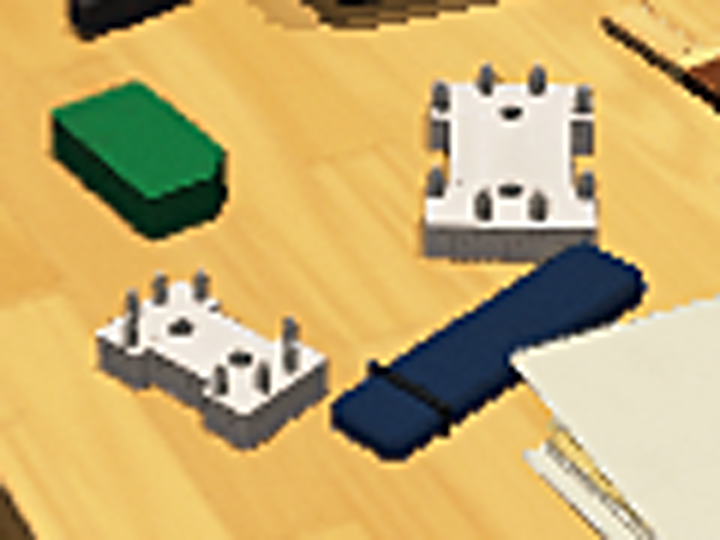

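View pics/z_topn.png

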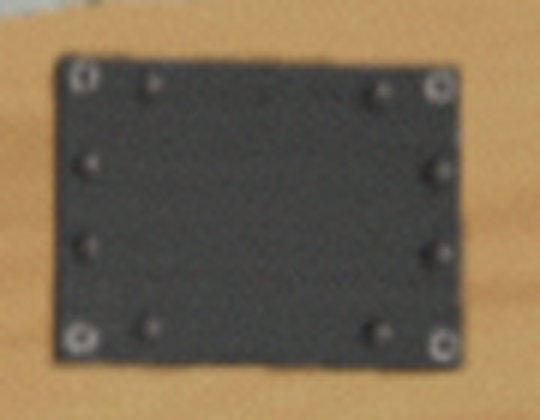

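View pics/z_scn.png

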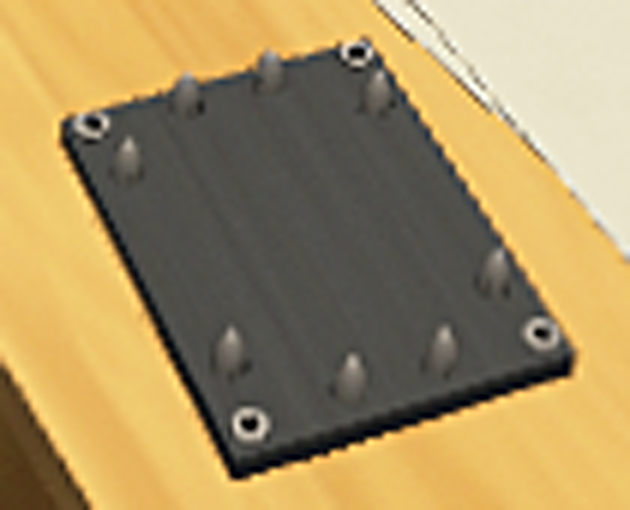

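```bash
cat > m1.py <<'E'
from h import *
T=eyes.capture('top');S=eyes.capture('scene')
c=lambda p,k,x,y:(np.array(p,float)+.5)/k-.5+[x,y]
def pose(X,names):
    pass
# pallet top corners + holes
pt=c([(240,57),(465,157),(397,300),(170,195),(254,147),(378,203)],5,110,120)
# same order in scene: far-left.. determine by projecting
P=plane(T,pt,.02); print(P.round(4)); print('scene crop of those',((proj(S,P)-[180,120]+.5)*6-.5).round(0).tolist())
bt=c([(62,470),(213,434),(250,458),(267,527),(88,572)],5,110,120)
B=plane(T,bt,.024);print(B.round(4));print(((proj(S,B)-[180,120]+.5)*6-.5).round(0).tolist())
st=c([(390,540),(555,460),(600,552),(443,634)],5,110,120); print('small',plane(T,st,.02).round(4))
nt=c([(84,78),(440,86),(443,345),(80,337)],6,285,180)
N=plane(T,nt,.012);print(N.round(4),np.linalg.norm(np.diff(N,axis=0),axis=1));print(((proj(S,N)-[225,215]+.5)*6-.5).round(0).tolist())
print('height of holes/corners:',tri(T,pt[4:],S,c([(511,112),(511,190)],6,180,120)).round(4))
print('screws',tri(T,nt,S,c([(356,53),(541,332),(250,424),(92,124)],6,225,215)).round(4))
E
python3 m1.py
```

```text
[[0.6637 0.3325 0.02  ]
 [0.6152 0.2238 0.02  ]
 [0.5464 0.254  0.02  ]
 [0.596  0.3629 0.02  ]
 [0.6195 0.3239 0.02  ]
 [0.5927 0.2642 0.02  ]]
scene crop of those [[584.0, 84.0], [592.0, 225.0], [419.0, 222.0], [427.0, 80.0], [506.0, 110.0], [506.0, 188.0]]
[[0.4647 0.4072 0.024 ]
 [0.4822 0.3372 0.024 ]
 [0.4713 0.3197 0.024 ]
 [0.4396 0.3108 0.024 ]
 [0.4178 0.3931 0.024 ]]
[[132.0, 80.0], [216.0, 148.0], [206.0, 172.0], [144.0, 197.0], [44.0, 115.0]]
small [[0.4346 0.2546 0.02  ]
 [0.4721 0.1795 0.02  ]
 [0.4298 0.1584 0.02  ]
 [0.3918 0.2296 0.02  ]]
[[ 0.5191 -0.0022  0.012 ]
 [ 0.5168 -0.1441  0.012 ]
 [ 0.4145 -0.1421  0.012 ]
 [ 0.4179  0.0007  0.012 ]] [0.14194416 0.10231592 0.14276078]
[[351.0, 57.0], [538.0, 338.0], [247.0, 430.0], [88.0, 126.0]]
height of holes/corners: [[0.6208 0.3238 0.0187 0.0019]
 [0.5939 0.2641 0.0186 0.0018]]
screws [[ 0.5197 -0.0023  0.0137  0.0019]
 [ 0.517  -0.1437  0.0145  0.0013]
 [ 0.4149 -0.1417  0.0143  0.0013]
 [ 0.4185  0.0006  0.0128  0.0015]]
```

```bash
cat > m2.py <<'E'
from h import *
T=eyes.capture('top');S=eyes.capture('scene')
def blob(d,m,near):
    cs=cv2.findContours(m.astype(np.uint8),cv2.RETR_EXTERNAL,cv2.CHAIN_APPROX_NONE)[0]
    return max([c for c in cs if np.hypot(*(c.reshape(-1,2).mean(0)-near))<25],key=cv2.contourArea)
def rect(d,m,near,z):
    X=plane(d,blob(d,m,near).reshape(-1,2),z)[:,:2]
    (c,wh,a)=cv2.minAreaRect((X*1000).astype(np.float32)); 
    if wh[0]>wh[1]: wh=wh[::-1]; a=a-90   # angle of short side from x
    return np.round(c,1),np.round(wh,1),round((a+90)%180-90,1)
for d,n,b,p,q,ne,thr in((T,'top',(143,220),(174,156),(209,229),(328,215),0),(S,'scene',(203,146),(265,147),(215,179),(276,255),0)):
    im=d['image'].astype(int);r,g,bl=im[...,0],im[...,1],im[...,2]
    gm=(g>1.4*r)&(g>1.2*bl); v=g[gm & (np.hypot(*(np.indices(g.shape)[::-1]-np.array(b)[:,None,None]))<25)]
    print(n,'g hist',np.percentile(v,[5,25,50,75,95]))
    print(' block',rect(d,gm&(g>.78*np.percentile(v,75)),b,.024))
    sat=im.max(2)-im.min(2)
    w=(r>165)&(sat<40)
    for nm,o in(('pallet',p),('small',q)): 
        ww=cv2.morphologyEx(w.astype(np.uint8),cv2.MORPH_CLOSE,np.ones((3,3)))
        print(' ',nm,rect(d,ww,o,.02))
    dk=(im.max(2)<110)&(sat<25); print(' nest',rect(d,cv2.morphologyEx(dk.astype(np.uint8),cv2.MORPH_CLOSE,np.ones((5,5))),ne,.012))
from scipy.spatial.transform import Rotation as Ro
s=env.read_state();q=s['eef_rot'];M=Ro.from_quat(np.r_[q[1:],q[0]]).as_matrix();print(M.round(3),'jaw yaw',np.degrees(np.arctan2(M[1,2],M[0,2])))
print('toolbox px',plane(T,[(105,165),(103,85),(105,165)],.0).round(3),plane(T,[(105,165)],.2).round(3))
E
python3 m2.py
```

```text
top g hist [70. 82. 84. 86. 88.]
 block (array([452.5, 360.2]), array([46.5, 87.9]), 14.1)
  pallet (array([607. , 294.5]), array([ 73.8, 118.4]), -24.4)
  small (array([433. , 206.8]), array([48.5, 85. ]), 27.1)
 nest (array([466.4, -71. ]), array([117.5, 156. ]), -0.6)
scene g hist [ 30.  41. 116. 120. 126.]
 block (array([454. , 357.7]), array([48.2, 88.2]), 13.4)
  pallet (array([606.9, 289.8]), array([ 72.5, 119.1]), -24.9)
  small (array([432.9, 202.7]), array([47.8, 82.6]), 27.7)
 nest (array([466.1, -75.7]), array([120.5, 167.9]), -1.7)
[[-0.    -0.914  0.406]
 [-0.001  0.406  0.914]
 [-1.     0.    -0.001]] jaw yaw 66.06120535143317
toolbox px [[0.585 0.461 0.   ]
 [0.79  0.481 0.   ]
 [0.585 0.461 0.   ]] [[0.54  0.404 0.2  ]]
```

```bash
python3 - <<'E'
from h import *
T=eyes.capture('top');S=eyes.capture('scene')
c=lambda p,k,x,y:(np.array(p,float)+.5)/k-.5+[x,y]
bt=c([(62,470),(267,527),(88,572)],5,110,120)
print(tri(T,bt,S,c([(134,82),(154,199),(52,116)],6,180,120)).round(4))
E
python3 -m inch '{"gripper":[1,1,1,1,1,1,1,1],"xyz":[[1,-0.8,-0.5],[1,-0.8,-0.5],[1,-0.8,-0.5],[1,-0.8,-0.5],[1,-0.8,-0.5],[1,-0.8,-0.5],[1,-0.8,-0.5],[1,-0.8,-0.5]],"dr":[[0,0,-6.5],[0,0,-6.5],[0,0,-6.5],[0,0,-6.5],[0,0,-6.5],[0,0,-6.5],[0,0,-6.5],[0,0,-6.5]]}' 60
```

```text
[[0.4652 0.4075 0.0227 0.0006]
 [0.4418 0.3106 0.0223 0.0043]
 [0.4197 0.393  0.0227 0.0036]]
time_s: 1.4
tool_pos: [0.4342, 0.3649, 0.131]
eef_rot: [0.702, -0.085, 0.702, 0.085]
force: [1.0, -0.1, -0.1]
width: 0.0855
```

```bash

python3 -m inch '{"gripper":[1,1,1,1,1,1,1,1],"xyz":[[0.76,-0.24,0],[0,0,-0.8],[0,0,-0.8],[0,0,-0.8],[0,0,-0.8],[0,0,0],[0,0,0],[0,0,0]],"dr":[[0,0,0],[0,0,0],[0,0,0],[0,0,0],[0,0,0],[0,0,0],[0,0,0],[0,0,0]]}' 60
python3 - <<'E'
from h import *
for n in('scene','top'):
    d=cap(n); 
    x,y=(140,80) if n=='scene' else (90,170)
    cv2.imwrite('pics/a_%s.png'%n,cv2.resize(d['image'][y:y+100,x:x+120,::-1],None,fx=5,fy=5,interpolation=cv2.INTER_CUBIC))
E
```

```text
time_s: 2.4
tool_pos: [0.4533, 0.3603, 0.0527]
eef_rot: [0.703, -0.086, 0.701, 0.087]
force: [-0.9, 0.4, -0.9]
width: 0.0853
```

View pics/a_scene.png

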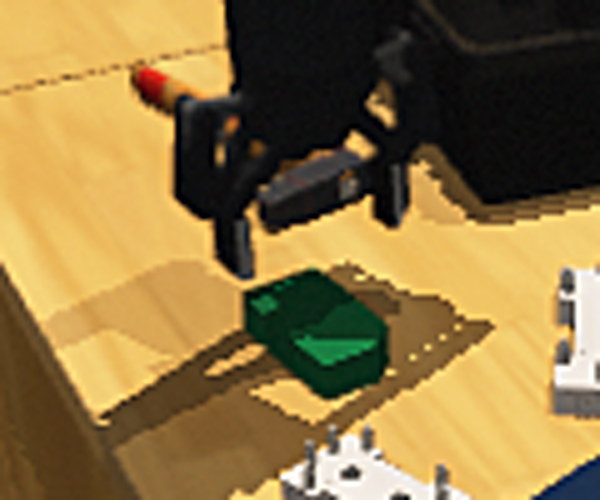

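View pics/a_top.png

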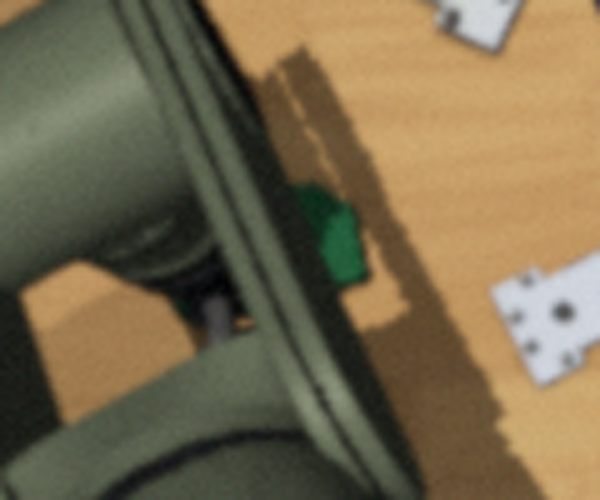

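The scene view shows the open fingers either side of the block, with the block at crop (315,335). Next I go down and grip.

```bash

python3 -m inch '{"gripper":[1,1,1,1,-1,-1,-1,-1],"xyz":[[0,-0.05,-0.65],[0,0,-0.65],[0,0,-0.65],[0,0,0],[0,0,0],[0,0,0],[0,0,0],[0,0,0]],"dr":[[0,0,0],[0,0,0],[0,0,0],[0,0,0],[0,0,0],[0,0,0],[0,0,0],[0,0,0]]}' 60
python3 -m inch '{"gripper":[-1,-1,-1,-1,-1,-1,-1,-1],"xyz":[[0,0,0],[0,0,0],[0,0,0],[0,0,0.5],[0,0,1],[0,0,1],[0,0,1],[0,0,1]],"dr":[[0,0,0],[0,0,0],[0,0,0],[0,0,0],[0,0,0],[0,0,0],[0,0,0],[0,0,0]]}' 60
python3 - <<'E'
from h import *
for n in('scene',):
    d=cap(n); 
    x,y=(140,60) if n=='scene' else (90,170)
    cv2.imwrite('pics/b_%s.png'%n,cv2.resize(d['image'][y:y+100,x:x+120,::-1],None,fx=5,fy=5,interpolation=cv2.INTER_CUBIC))
E
```

```text
time_s: 3.5
tool_pos: [0.4534, 0.3589, 0.0037]
eef_rot: [0.703, -0.086, 0.701, 0.087]
force: [0.6, -0.6, 3.9]
width: 0.0487
time_s: 4.5
tool_pos: [0.4513, 0.3577, 0.1154]
eef_rot: [0.701, -0.087, 0.702, 0.086]
force: [0.9, 0.4, -0.2]
width: 0.0485
```

View pics/b_scene.png

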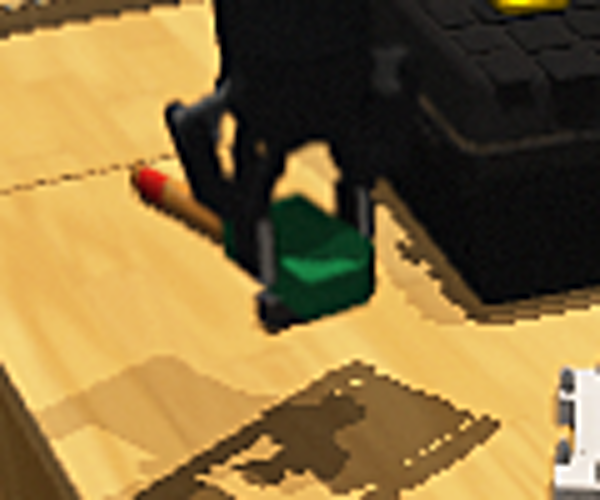

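```bash

python3 -m inch '{"gripper":[-1,-1,-1,-1,-1,-1,-1,-1],"xyz":[[0.7,-0.4,0],[0.9,-0.4,0],[0.9,-0.4,0],[0.9,-0.4,0],[0.9,-0.4,0],[0.9,-0.4,0],[0.8,-0.1,0],[0.23,-0.05,0]],"dr":[[0,0,-4.8],[0,0,-4.8],[0,0,-4.8],[0,0,-4.8],[0,0,-4.8],[0,0,-4.8],[0,0,-4.8],[0,0,-4.9]]}' 60
python3 - <<'E'
from h import *
for n in('scene','top'):
    d=cap(n); 
    x,y=(200,60) if n=='scene' else (115,110)
    cv2.imwrite('pics/c_%s.png'%n,cv2.resize(d['image'][y:y+120,x:x+130,::-1],None,fx=5,fy=5,interpolation=cv2.INTER_CUBIC))
s=env.read_state();print(s['tool_pos'],s['eef_rot'])
E
```

```text
time_s: 5.55
tool_pos: [0.6085, 0.2937, 0.1138]
eef_rot: [0.69, 0.151, 0.691, -0.151]
force: [-0.4, 0.4, -1.8]
width: 0.0488
[0.6079024  0.29383344 0.113772  ] [ 0.69045149  0.14955355  0.69160897 -0.15029141]
```

View pics/c_scene.png

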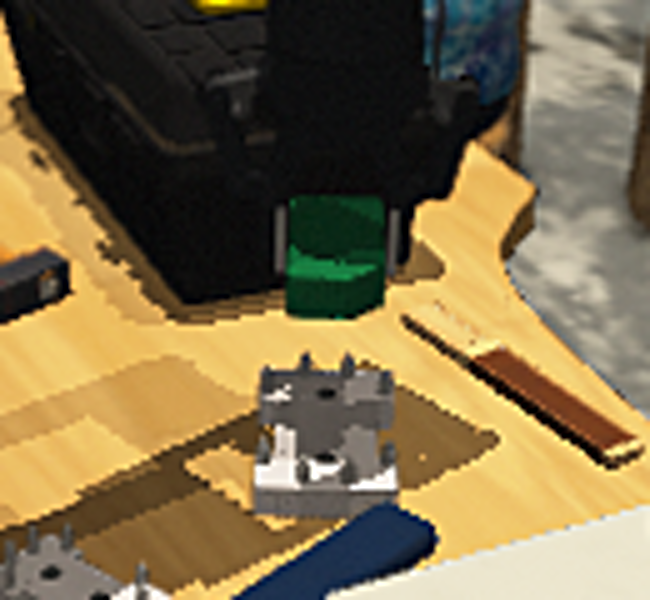

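View pics/c_top.png

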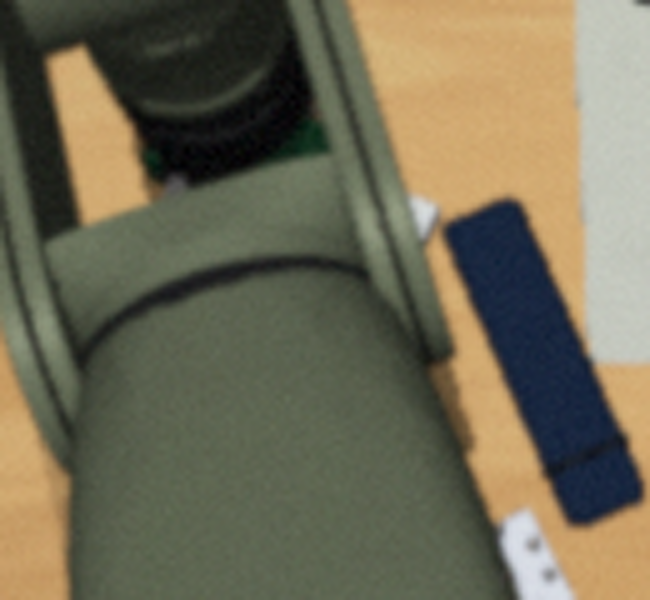

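```bash
python3 - <<'E'
from h import *
S=eyes.capture('scene'); s=env.read_state()
q=s['eef_rot'];yaw=-2*np.arctan2(q[1],q[0]);print(np.degrees(yaw),s['tool_pos'])
def pts(c,a,L): 
    R=np.array([[np.cos(a),-np.sin(a),0],[np.sin(a),np.cos(a),0],[0,0,1]]);return np.array(c)+np.array(L)@R.T
cr=lambda p:((proj(S,p)-[200,60]+.5)*5-.5).round(0).tolist()
z0=s['tool_pos'][2]-.0037
b=pts([*s['tool_pos'][:2],z0],yaw,[(-.025,-.045,0),(.025,-.045,0),(-.025,-.045,.024),(-.025,.045,.024),(.025,.045,.024)])
print('block',cr(b))
p=pts([.607,.294,0],np.radians(-24.4),[(-.038,-.06,0),(.038,-.06,0),(-.038,-.06,.02),(.038,-.06,.02)]+[(x*.001,y*.001,.034) for x,y in((-33,-36),(-12,-53),(12,-53),(33,-36),(33,36),(12,53),(-12,53),(-33,36))])
print('pallet',cr(p))
img=cv2.resize(S['image'][60:180,200:330,::-1],None,fx=5,fy=5,interpolation=cv2.INTER_CUBIC)
for u in cr(b): cv2.circle(img,tuple(map(int,u)),2,(0,0,255),-1)
for u in cr(p): cv2.circle(img,tuple(map(int,u)),2,(255,0,255),-1)
cv2.imwrite('pics/d.png',img)
E
```

```text
-24.34592933667523 [0.60735739 0.29410353 0.11383547]
block [[280.0, 318.0], [379.0, 321.0], [281.0, 276.0], [284.0, 194.0], [378.0, 197.0]]
pallet [[250.0, 515.0], [394.0, 519.0], [250.0, 483.0], [396.0, 487.0], [262.0, 436.0], [301.0, 455.0], [347.0, 456.0], [387.0, 439.0], [384.0, 369.0], [346.0, 352.0], [303.0, 351.0], [265.0, 365.0]]
```

View pics/d.png

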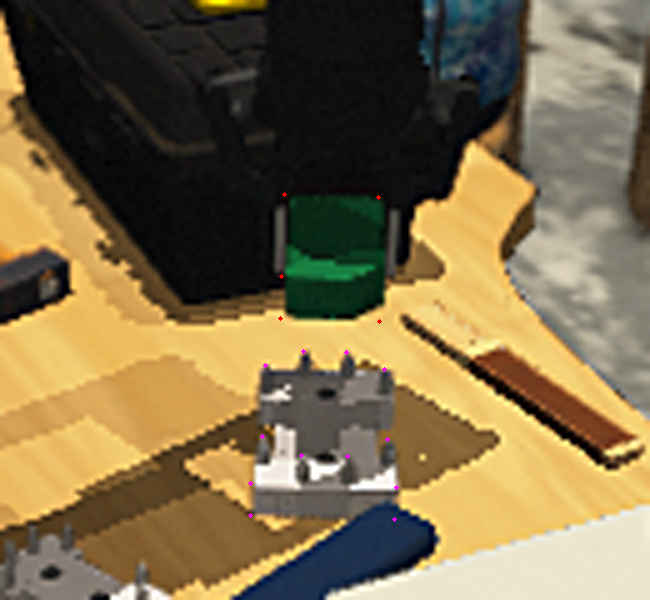

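The predicted and seen corners agree to about 1 px. The block reads about 1 to 2 mm too far toward +y. I'll shift slightly and come down to just above the pins.

```bash

python3 -m inch '{"gripper":[-1,-1,-1,-1,-1,-1,-1,-1],"xyz":[[-0.03,-0.03,-0.7],[0,0,-0.7],[0,0,-0.7],[0,0,-0.6],[0,0,0],[0,0,0],[0,0,0],[0,0,0]],"dr":[[0,0,0],[0,0,0],[0,0,0],[0,0,0],[0,0,0],[0,0,0],[0,0,0],[0,0,0]]}' 60
cat > ov.py <<'E'
import sys
from h import *
S=eyes.capture('scene'); s=env.read_state()
q=s['eef_rot'];yaw=-2*np.arctan2(q[1],q[0]);print(np.degrees(yaw),s['tool_pos'])
def pts(c,a,L): 
    R=np.array([[np.cos(a),-np.sin(a),0],[np.sin(a),np.cos(a),0],[0,0,1]]);return np.array(c)+np.array(L)@R.T
cr=lambda p:((proj(S,p)-[230,110]+.5)*9-.5).round(0).tolist()
z0=s['tool_pos'][2]-.0037
b=pts([*s['tool_pos'][:2],z0],yaw,[(-.025,-.045,0),(.025,-.045,0),(-.025,-.045,.024),(-.025,.045,.024),(.025,.045,.024)])
p=pts([.607,.294,0],np.radians(-24.4),[(-.038,-.06,0),(.038,-.06,0),(-.038,-.06,.02),(.038,-.06,.02)]+[(x*.001,y*.001,.034) for x,y in((-33,-36),(-12,-53),(12,-53),(33,-36),(33,36),(12,53),(-12,53),(-33,36))])
img=cv2.resize(S['image'][110:170,230:300,::-1],None,fx=9,fy=9,interpolation=cv2.INTER_CUBIC)
for u in cr(b): cv2.circle(img,tuple(map(int,u)),2,(0,0,255),-1)
for u in cr(p): cv2.circle(img,tuple(map(int,u)),2,(255,0,255),-1)
cv2.imwrite('pics/'+sys.argv[1],img)
E
python3 ov.py e.png
```

```text
time_s: 6.7
tool_pos: [0.608, 0.294, 0.0485]
eef_rot: [0.692, 0.15, 0.691, -0.149]
force: [-0.7, 0.5, -1.6]
width: 0.0489
-24.461726956358834 [0.60783308 0.29396887 0.04835671]
```

View pics/e.png

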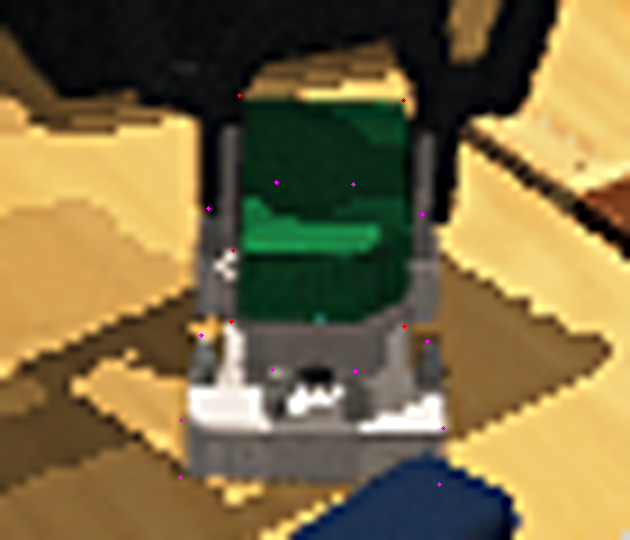

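Block and pallet show the same small offset against prediction, so they are aligned to within 1 mm. Lowering now.

```bash

python3 -m inch '{"gripper":[-1,-1,-1,-1,-1,-1,-1,-1],"xyz":[[0,0,-0.3],[0,0,-0.3],[0,0,-0.2],[0,0,-0.1],[0,0,-0.05],[0,0,0],[0,0,0],[0,0,0]],"dr":[[0,0,0],[0,0,0],[0,0,0],[0,0,0],[0,0,0],[0,0,0],[0,0,0],[0,0,0]]}' 60
python3 ov.py f.png
```

```text
time_s: 7.75
tool_pos: [0.6075, 0.2938, 0.0239]
eef_rot: [0.691, 0.15, 0.691, -0.15]
force: [-0.2, 0.1, -2.5]
width: 0.0485
-24.44290155465325 [0.6074397  0.29380245 0.02386469]
```

View pics/f.png

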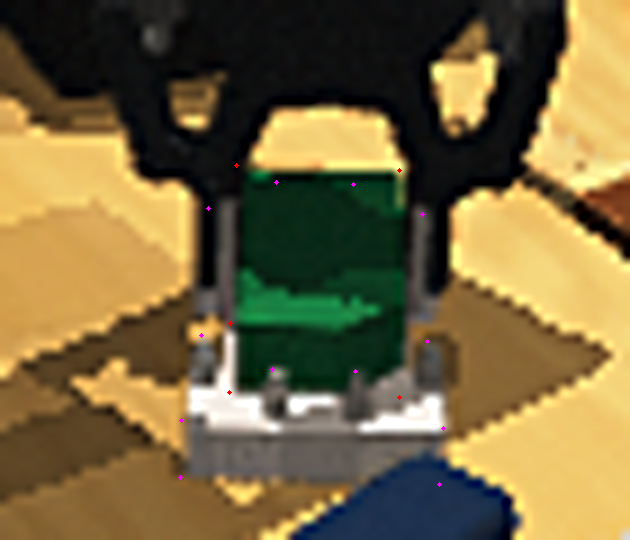

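```bash

python3 -m inch '{"gripper":[-1,0.3,1,1,1,1,1,1],"xyz":[[0,0,-0.02],[0,0,0],[0,0,0],[0,0,0],[0,0,0],[0,0,0.6],[0,0,0.6],[0,0,0]],"dr":[[0,0,0],[0,0,0],[0,0,0],[0,0,0],[0,0,0],[0,0,0],[0,0,0],[0,0,0]]}' 60
python3 ov.py g.png
```

```text
time_s: 8.8
tool_pos: [0.6095, 0.2945, 0.0565]
eef_rot: [0.693, 0.151, 0.689, -0.149]
force: [0.9, -0.0, 0.8]
width: 0.0855
-24.50514430213427 [0.60859208 0.29419725 0.05529845]
```

View pics/g.png

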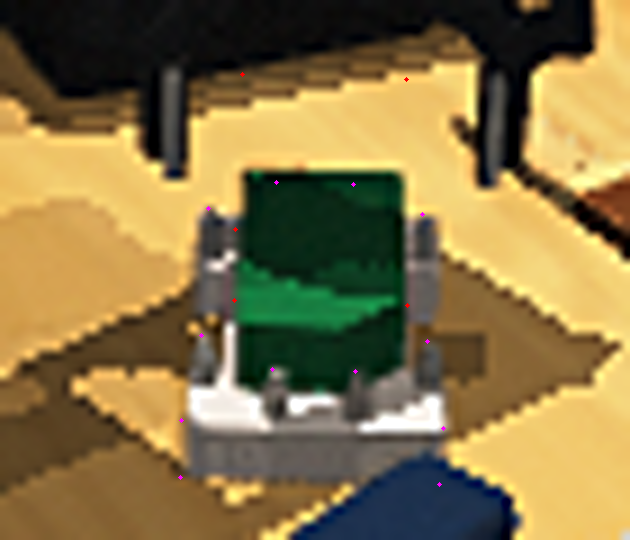

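The block sits between all the pins, with its near end behind the two front pins at (275,385) and (355,390). Next I grip the pallet's waist.

```bash

python3 -m inch '{"gripper":[1,1,1,1,1,0,-1,-1],"xyz":[[0,0,-0.6],[0,0,-0.6],[0,0,-0.5],[0,0,-0.36],[0,0,0],[0,0,0],[0,0,0],[0,0,0]],"dr":[[0,0,0],[0,0,0],[0,0,0],[0,0,0],[0,0,0],[0,0,0],[0,0,0],[0,0,0]]}' 100
python3 -m inch '{"gripper":[-1,-1,-1,-1,-1,-1,-1,-1],"xyz":[[0,0,0],[0,0,0],[0,0,0],[0,0,0],[0,0,0],[0,0,0.2],[0,0,0.2],[0,0,0]],"dr":[[0,0,0],[0,0,0],[0,0,0],[0,0,0],[0,0,0],[0,0,0],[0,0,0],[0,0,0]]}' 100
python3 ov.py i.png
```

```text
time_s: 9.85
tool_pos: [0.6084, 0.2943, 0.0035]
eef_rot: [0.692, 0.15, 0.69, -0.149]
force: [-0.5, -1.1, 4.4]
width: 0.0532
time_s: 10.85
tool_pos: [0.607, 0.2937, 0.0115]
eef_rot: [0.691, 0.15, 0.691, -0.15]
force: [-0.0, -0.7, -3.7]
width: 0.0534
-24.417215227938872 [0.60693196 0.29366172 0.0113196 ]
```

View pics/i.png

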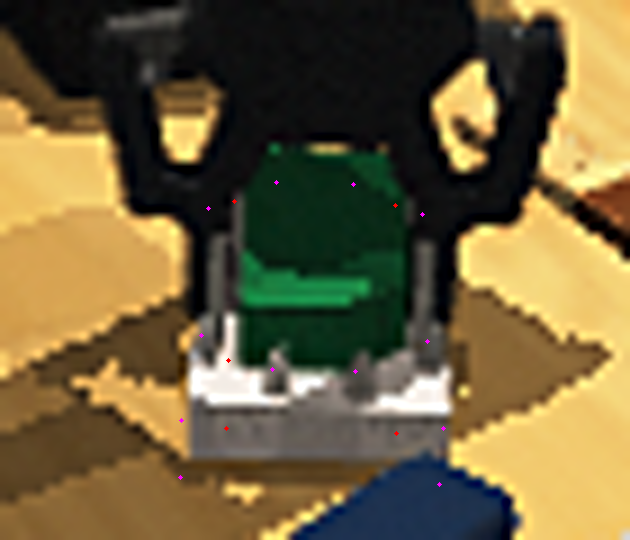

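```bash

python3 -m inch '{"gripper":[-1,-1,-1,-1,-1,-1,-1,-1],"xyz":[[0,0,0.4],[0,0,0.6],[0,0,0.7],[0,0,0.7],[0,0,0.7],[0,0,0.6],[0,0,0.3],[0,0,0]],"dr":[[0,0,0],[0,0,0],[0,0,0],[0,0,0],[0,0,0],[0,0,0],[0,0,0],[0,0,0]]}' 100
python3 - <<'E'
from h import *
d=cap('scene');x,y=(200,60);cv2.imwrite('pics/j.png',cv2.resize(d['image'][y:y+120,x:x+130,::-1],None,fx=5,fy=5,interpolation=cv2.INTER_CUBIC))
s=env.read_state();print(s['tool_pos'],s['force'],s['torque'])
E
```

```text
time_s: 11.9
tool_pos: [0.6077, 0.2939, 0.1126]
eef_rot: [0.691, 0.15, 0.691, -0.149]
force: [0.1, -0.1, -4.0]
width: 0.0533
[0.60711332 0.29371811 0.11160779] [-0.4272888  -0.18054799 -4.13138006] [-0.0363174  -0.01607657 -0.0015151 ]
```

View pics/j.png

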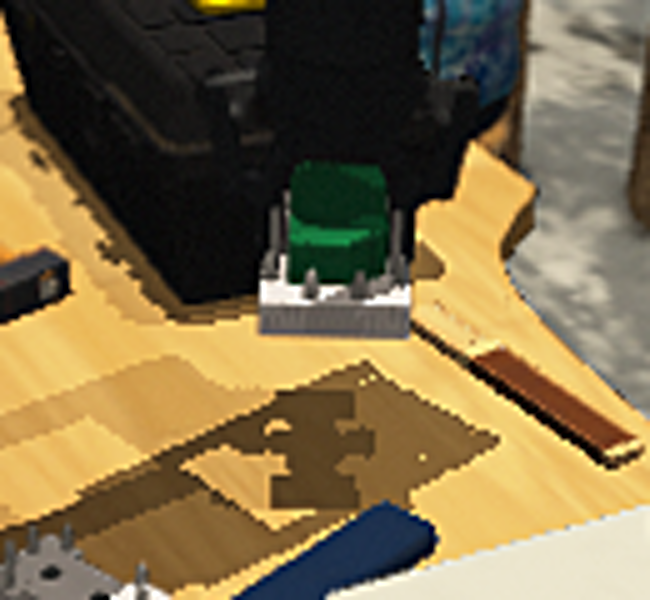

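```bash

python3 -m inch '{"gripper":[-1,-1,-1,-1,-1,-1,-1,-1],"xyz":[[-0.15,-0.4,0],[-0.27,-0.7,0],[-0.35,-0.9,0],[-0.35,-0.9,0],[-0.35,-0.9,0],[-0.35,-0.9,0],[-0.35,-0.9,0],[-0.35,-0.9,0]],"dr":[[0,0,1.45],[0,0,1.45],[0,0,1.45],[0,0,1.45],[0,0,1.45],[0,0,1.45],[0,0,1.45],[0,0,1.45]]}' 100
python3 -m inch '{"gripper":[-1,-1,-1,-1,-1,-1,-1,-1],"xyz":[[-0.35,-0.9,0],[-0.35,-0.9,0],[-0.35,-0.9,0],[-0.35,-0.9,0],[-0.35,-0.9,0],[-0.35,-0.9,0],[-0.35,-0.9,0],[-0.25,-0.7,0]],"dr":[[0,0,1.45],[0,0,1.45],[0,0,1.45],[0,0,1.45],[0,0,1.45],[0,0,1.45],[0,0,1.45],[0,0,1.45]]}' 100
python3 -m inch '{"gripper":[-1,-1,-1,-1,-1,-1,-1,-1],"xyz":[[-0.2,-0.5,0],[-0.15,-0.4,0],[-0.03,-0.23,0],[0,0,-0.3],[0,0,-0.3],[0,0,-0.2],[0,0,0],[0,0,0]],"dr":[[0,0,0],[0,0,0],[0,0,0],[0,0,0],[0,0,0],[0,0,0],[0,0,0],[0,0,0]]}' 100
cat > ov2.py <<'E'
import sys
from h import *
S=eyes.capture('scene'); s=env.read_state()
q=s['eef_rot'];yaw=-2*np.arctan2(q[1],q[0]);print(np.degrees(yaw),s['tool_pos'],s['force'])
def pts(c,a,L): 
    R=np.array([[np.cos(a),-np.sin(a),0],[np.sin(a),np.cos(a),0],[0,0,1]]);return np.array(c)+np.array(L)@R.T
cr=lambda p:((proj(S,p)-[220,190]+.5)*6-.5).round(0).tolist()
z0=s['tool_pos'][2]-.003
b=pts([*s['tool_pos'][:2],z0],yaw,[(-.038,-.06,0),(.038,-.06,0),(-.038,-.06,.02),(.038,-.06,.02),(-.038,.06,.02),(-.038,.06,0),(.038,.06,.02)])
N=pts([.467,-.072,0],np.radians(-1.2),[(x*.06,y*.08,.012) for x in(-1,1) for y in(-1,1)]+[(x*.047,y*.045,.028) for x in(-1,1) for y in(-1,1)]+[(x*.016,y*.069,.028) for x in(-1,1) for y in(-1,1)])
img=cv2.resize(S['image'][190:290,220:330,::-1],None,fx=6,fy=6,interpolation=cv2.INTER_CUBIC)
for u in cr(b): cv2.circle(img,tuple(map(int,u)),2,(0,0,255),-1)
for u in cr(N): cv2.circle(img,tuple(map(int,u)),2,(255,0,255),-1)
cv2.imwrite('pics/'+sys.argv[1],img)
E
python3 ov2.py k.png
```

```text
time_s: 12.95
tool_pos: [0.5432, 0.1305, 0.1108]
eef_rot: [0.702, 0.079, 0.703, -0.079]
force: [0.2, -0.1, -3.9]
width: 0.0533
time_s: 13.95
tool_pos: [0.4757, -0.0444, 0.111]
eef_rot: [0.706, 0.008, 0.708, -0.007]
force: [0.4, -0.8, -3.4]
width: 0.0536
time_s: 14.95
tool_pos: [0.4675, -0.0719, 0.0918]
eef_rot: [0.707, 0.008, 0.707, -0.008]
force: [-0.5, -0.6, -3.8]
width: 0.0531
-1.216369904391196 [ 0.46760233 -0.07194719  0.09197005] [ 0.38821373 -0.13160087 -3.54467608]
```

View pics/k.png

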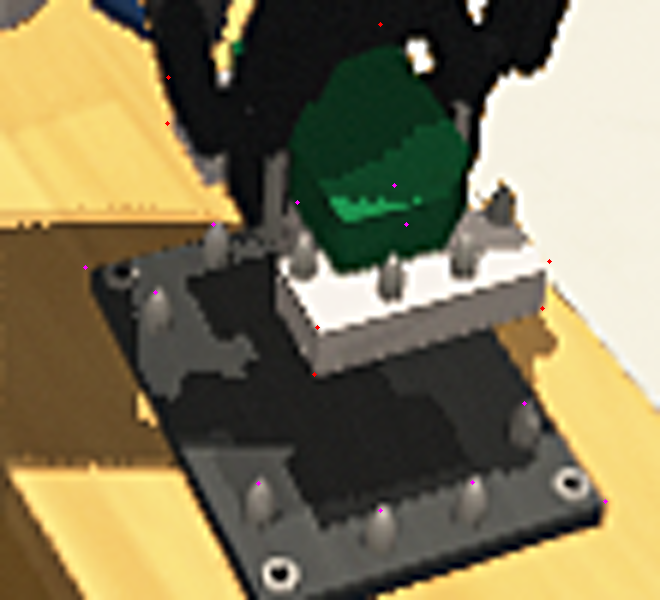

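```bash

python3 -m inch '{"gripper":[-1,-1,-1,-1,-1,-1,-1,-1],"xyz":[[0,0.04,-0.5],[0,0,-0.6],[0,0,-0.6],[0,0,-0.4],[0,0,-0.14],[0,0,0],[0,0,0],[0,0,0]],"dr":[[0,0,0],[0,0,0],[0,0,0],[0,0,0],[0,0,0],[0,0,0],[0,0,0],[0,0,0]]}' 100
python3 ov2.py l.png
```

```text
time_s: 16.0
tool_pos: [0.4678, -0.0711, 0.0363]
eef_rot: [0.707, 0.007, 0.707, -0.008]
force: [0.2, 0.5, -4.0]
width: 0.0532
-1.2164891809420209 [ 0.46777826 -0.07111311  0.03627774] [ 0.40354892 -0.53451226 -4.34558418]
```

View pics/l.png

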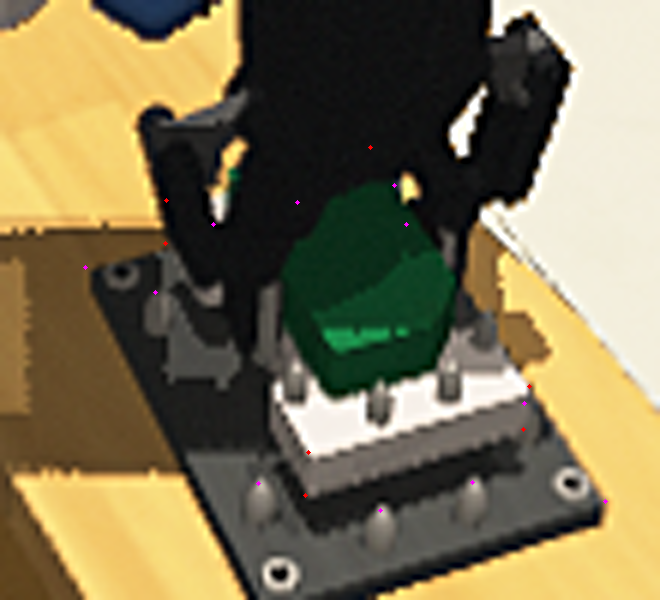

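Aligned within about 1 mm, with the front nest pins ahead of the pallet's near edge. Lowering.

```bash

python3 -m inch '{"gripper":[-1,-1,-1,-1,-1,-1,-1,-1],"xyz":[[0,0,-0.15],[0,0,-0.15],[0,0,-0.15],[0,0,-0.15],[0,0,-0.1],[0,0,-0.1],[0,0,0],[0,0,0]],"dr":[[0,0,0],[0,0,0],[0,0,0],[0,0,0],[0,0,0],[0,0,0],[0,0,0],[0,0,0]]}' 100
python3 ov2.py m.png
```

```text
time_s: 17.05
tool_pos: [0.4674, -0.071, 0.0158]
eef_rot: [0.707, 0.008, 0.707, -0.008]
force: [0.6, 0.1, -4.3]
width: 0.0534
-1.233062906019649 [ 0.46737475 -0.07096992  0.01586423] [ 0.90588114 -0.13857618 -3.74643639]
```

View pics/m.png

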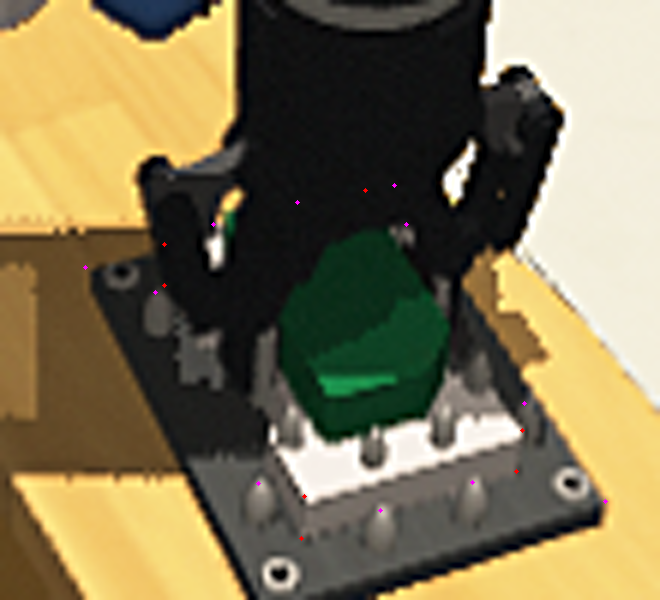

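```bash

python3 -m inch '{"gripper":[-1,-1,-1,-1,-1,-1,-1,-1],"xyz":[[0,0,-0.02],[0,0,-0.02],[0,0,0],[0,0,0],[0,0,0],[0,0,0],[0,0,0],[0,0,0]],"dr":[[0,0,0],[0,0,0],[0,0,0],[0,0,0],[0,0,0],[0,0,0],[0,0,0],[0,0,0]]}' 100
```

```text
time_s: 18.1
tool_pos: [0.4674, -0.071, 0.0154]
eef_rot: [0.707, 0.008, 0.707, -0.008]
force: [-3.1, 0.1, 6.3]
width: 0.0533
```

Contact at TCP z = 0.0154, which puts the underside at about 0.012, the nest's top face. Releasing and retreating.

```bash

python3 -m inch '{"gripper":[-0.2,0.2,0.6,1,1,1,1,1],"xyz":[[0,0,0],[0,0,0],[0,0,0],[0,0,0],[0,0,0],[0,0,0],[0,0,0.5],[0,0,0.8]],"dr":[[0,0,0],[0,0,0],[0,0,0],[0,0,0],[0,0,0],[0,0,0],[0,0,0],[0,0,0]]}' 20
python3 ov2.py n.png
```

```text
time_s: 19.1
tool_pos: [0.4668, -0.0708, 0.0476]
eef_rot: [0.707, 0.008, 0.708, -0.007]
force: [-0.1, 0.1, 0.2]
width: 0.0852
-1.1443743906581705 [ 0.46938863 -0.07160048  0.05061995] [1.64525649 0.72743068 1.45987924]
```

View pics/n.png

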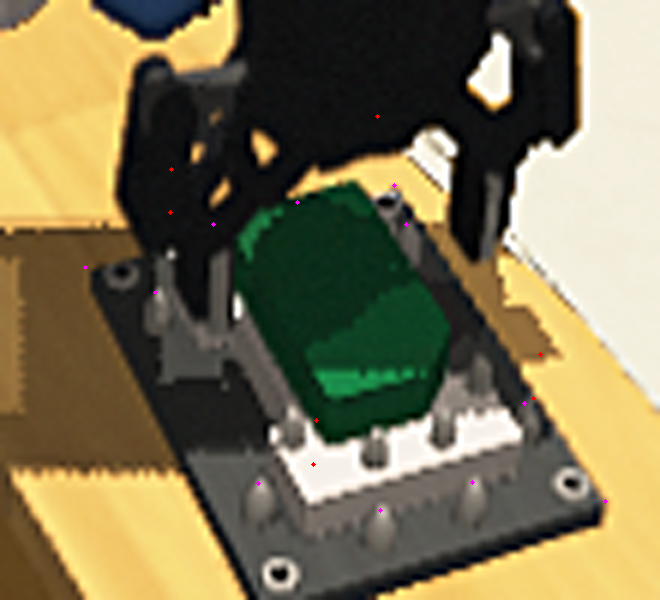

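Now straight up, then off to the side so the top camera can see.

```bash

python3 -m inch '{"gripper":[1,1,1,1,1,1,1,1],"xyz":[[0,0,0.9],[0,0,0.9],[0,0,0.9],[0,0,0.9],[0,0.5,0.8],[0,0.9,0],[0,0.9,0],[0,0.9,0]],"dr":[[0,0,0],[0,0,0],[0,0,0],[0,0,0],[0,0,0],[0,0,0],[0,0,0],[0,0,0]]}'
python3 -m inch '{"gripper":[1,1,1,1,1,1,1,1],"xyz":[[0,0.9,0],[0,0.9,0],[0,0.9,0],[0,0.9,0],[0,0.9,0],[0,0.9,0],[0,0.5,0],[0,0,0]],"dr":[[0,0,0],[0,0,0],[0,0,0],[0,0,0],[0,0,0],[0,0,0],[0,0,0],[0,0,0]]}'
python3 - <<'E'
from h import *
T=cap('top','top9.png');S=cap('scene','scene9.png')
a=cv2.resize(T['image'][180:250,285:375,::-1],None,fx=6,fy=6,interpolation=cv2.INTER_CUBIC)
b=cv2.resize(S['image'][200:300,220:330,::-1],None,fx=6,fy=6,interpolation=cv2.INTER_CUBIC)
cv2.imwrite('pics/o_top.png',a);cv2.imwrite('pics/o_sc.png',b)
E
```

```text
time_s: 20.15
tool_pos: [0.4674, 0.0097, 0.1578]
eef_rot: [0.707, 0.008, 0.707, -0.008]
force: [0.5, 1.3, 0.1]
width: 0.0849
time_s: 21.15
tool_pos: [0.4673, 0.157, 0.1575]
eef_rot: [0.707, 0.007, 0.707, -0.007]
force: [-0.5, -0.1, 0.6]
width: 0.0855
```

View pics/o_top.png

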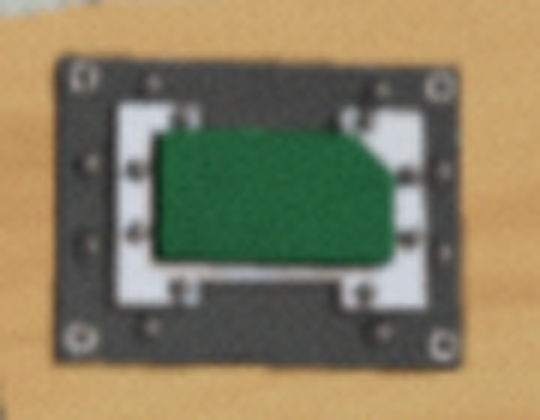

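View pics/o_sc.png

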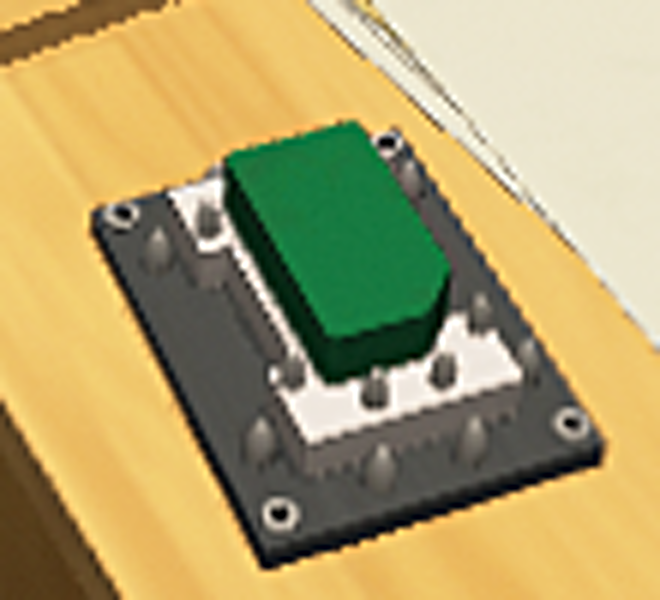

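The pallet lies inside all the nest pins and the block inside the pallet pins. Last a numeric check of heights and centring.

```bash
python3 - <<'E'
from h import *
T=eyes.capture('top');S=eyes.capture('scene')
c=lambda p,k,x,y:(np.array(p,float)+.5)/k-.5+[x,y]
pt=c([(116,103),(424,112),(427,308),(115,303)],6,285,180);P=plane(T,pt,.032)
print('pallet',P.mean(0).round(4),np.degrees(np.arctan2(*(P[0]-P[1])[:2])),'tri -y corners',tri(T,pt[1:3],S,c([(524,378),(311,443)],6,220,200)).round(4))
bt=c([(158,133),(155,260),(388,264)],6,285,180);B=plane(T,bt,.056)
print('block',B.round(4),'ctr',((B[0]+B[2])/2).round(4),'tri',tri(T,bt[:2],S,c([(352,122),(226,155)],6,220,200)).round(4))
p2=plane(T,c([(390,540),(555,460),(600,552),(443,634)],5,110,120),.02)
im=T['image'];cv2.imwrite('pics/p.png',cv2.resize(im[150:260,170:260,::-1],None,fx=5,fy=5))
E
```

```text
pallet [ 0.4665 -0.0714  0.032 ] 1.354390673370497 tri -y corners [[ 0.504  -0.1329  0.0301  0.001 ]
 [ 0.4286 -0.1318  0.0309  0.0026]]
block [[ 0.491  -0.0242  0.056 ]
 [ 0.4432 -0.0223  0.056 ]
 [ 0.4418 -0.1107  0.056 ]] ctr [ 0.4664 -0.0674  0.056 ] tri [[ 0.4926 -0.0251  0.0528  0.0023]
 [ 0.4455 -0.0234  0.0525  0.004 ]]
```

View pics/scene9.png

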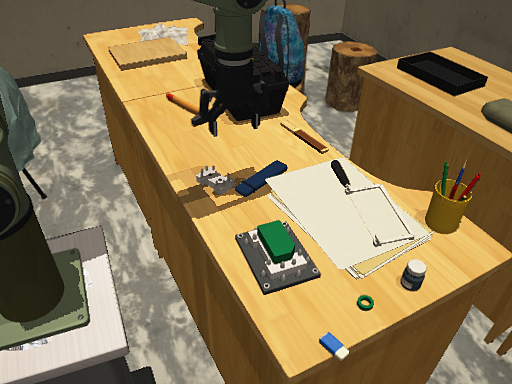

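```bash
python3 -c "
from bench import env
print(env.read_state()['force'], env.read_state()['qd'].round(3)); print(env.close_job())"
```

```text
[ 0.04910872  0.98118217 -0.01610175] [-0.001  0.002  0.     0.001  0.     0.003]
the job is handed in; nothing more can be done
None
```

I set the wax block between the large pallet's pins away from the nest and let go. I then gripped the loaded pallet at its waist and lifted it as one unit. It went down between the nest pins, I released it, and I handed the job in at about 21 s. `close_job` reports no verdict, so the results below are my own measurements.

| Last check | Measured | Compared with |
|---|---|---|
| Pallet centre to nest centre | within about 1 mm | allowed 10 mm |
| Pallet yaw | -1.4° | nest about -1.2° |
| Pallet top height | 0.030–0.031 m | nominal 0.032 m |
| Block to pallet centre, along y | about 4 mm off | allowed 10 mm |
| Block top height | about 0.0526 m | nominal 0.056 m |

- **Pallet height:** contact came at TCP height 0.0154, which puts the pallet's underside on the nest's top face. Two-view heights ran about 1.3 mm low in earlier measurements as well.
- **Block height:** its top reads 3.4 mm low, more than that bias explains. I put this down to rough corner picks, because both views show the block flat between the pins.
- **Small pallet:** it still looked in place in the last scene picture, but I did not re-measure its position. The robot was clear of everything and at rest when I handed in.

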